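# Feed the ingot mould through the sprung gate of the pass-in tray

### The job

The ingot mould is next for the laser marker. Set it flat on the open apron of the aluminium pass-in tray, lengthwise to the lane, and push it along the lane through the sprung gate (not over it) until it lies flat wholly inside and the gate has swung shut behind it.

Things in the scene. Friction and masses are not known exactly. Their poses are not given: they have to be found in the camera images.
- mould: Ingot mould: dark steel bar, 36 (its x) x 100 (its y, long axis) x 22 mm high, with a groove 12 mm wide along its top, about 0.45 kg. Loose, flat on the table, groove up. A square steel block (64 x 64 x 20) and a brass cube (50), not wanted, lie near it; the three share three places in any order. Origin: centre of its underside; z up.
- pass_tray: Fixed aluminium tray with an open-topped lane. Origin: table height under the middle of the shut gate; x along the lane, inward (the way to push), z up. Base plate 3 mm thick, 116 wide, x -175 to 205 mm. Bare apron without walls up to x -50; flared mouth 112 wide there, narrowing to 64 at x 0; then the lane, 64 wide inside, walls 30 mm high. Hinge post at the gate, the tallest part, 46 mm high.
- lane_home (a point): Point on the lane's floor, in the middle of its width, 130 mm inside the gate (3 mm above the table): a good place for the mould's centre. The mould is clear of the gate's swing once its centre is about 115 mm inside (its tail 65 mm); the rubber bumper at the lane's end stops it at 147 mm. Axes as the tray's.
- gate (a joint): Sprung gate across the lane: steel leaf 61 mm wide, 6 to 39 mm above the table, on an upright hinge at the tray's y = +31 mm. Value in rad: 0 shut, up to 1.45 swung inward (tray +x) along the wall. Opens only inward; takes about 0.5 N at its free edge at first, 1.6 N fully open; springs shut by itself once nothing is in its way.
Things that resemble listed ones, but are neither listed nor needed, are in the scene too. Leave any purple look-alike of the mould alone.

How it is judged:
By the outcome, as a careful person would: the job done as asked, in the order asked, and still so for the second after the job is handed in, with the robot touching nothing.
It also fails if it takes over 48 s, if anything falls off the work surface, if the arm or the gripper's body presses on something with over 40 N, if the wrist force passes 120 N, or if a joint passes its speed limit or range.

### The arm

A 7-joint arm with a two-finger parallel gripper is mounted at the origin on a cart in front of the work surface, level with it; the furniture and walls round the work are solid. World frame = base frame: x ahead of the robot, y to its left, z up, the work surface at z = 0. Lengths are in mm, angles in rad, forces in N, time in s.
With the tool pointing down it reaches from about 350 to 775 mm from the base axis. Payload 3.1 kg.
Tool frame: the origin (TCP) lies on the front face of the gripper's body, between the roots of the fingers; the fingertips stand 73 mm ahead of it and the grasp point (between the pads) lies 54 mm ahead of it; z points along the fingers, y is the line along which they close (so a half turn about z gives the same grasp; the last joint's range is limited). The gripper opens to 85 mm and grips with 20 to 120 N. Pads are 22 mm wide; open, the fingers measure 114 mm over their backs; the gripper's body (76 mm by 85 mm) begins 54 mm behind the grasp point. The pads swing forward as they close: fully open they stand 13 mm farther back than shut.
Start: joints at [-1.322, 0.311, 0.014, 1.512, -0.004, 1.319, -0.027], TCP at [157.666, 526.932, 303.904] pointing down, gripper open.
Joint ranges: [-2.7, 2.7], [-0.3, 1.91], [-1.27, 1.3], [0.12, 2.57], [-1.44, 4.58], [0.2, 2.03], [-3.05, 3.05]. Speed limits (rad/s): [2.79, 2.79, 3.14, 3.14, 3.14, 3.14, 3.14].

### API

Orientations are given as a unit quaternion [w, x, y, z].
In Python, from bench import ctrl gives the robot as it stands.
- The arm moves only by the tool arm_command, never from a script. Its argument "series" is a list of rows, each a list of 7 numbers: the turn, a rotation vector about the tool's x, y, z as a fraction of full scale, then the shift along the tool's x, y, z as a fraction of full scale, then the gripper's target within -1 to 1 (shut at 1, half-way at 0, fully open at -1). A call has 1 to 10 rows; each row shifts and turns the commanded pose from where the row before left it, along the tool's axes as they then stand; what a row does not reach is not made up. Full scale, the value 1, is 0.03 m for a shift and 360 degrees for a turn. A row lasts 1/12 s, in which the tool goes at most 41.7 mm and 7.16 degrees, less where a joint would pass 70% of its speed; a pose out of reach is approached as far as the arm can. A call with a number of a shift or a turn outside -1 to 1 is refused whole. A call with a gripper value outside its range is refused whole. The fingers move at their own pace and stop on an object; "force" is the grip in N (left out, the last holds). Time passes only in rows, so rows that do not move let the fingers close. It gives the time, the measured TCP pose, the force, the opening and the grip force at its end, in the units of the state.
- ctrl.read_state(): the state, without advancing time (a new reading comes with each control period).
- ctrl.camera(name): name is "side" or "top" or "wrist"; returns a dict with "img" (400x640x3 uint8, red, green, blue), "depth" (400x640 float32, mm along the optical axis (not along the pixel's ray), 0 where there is no reading), "fx", "fy", "cx", "cy" (pixels), "position" and "attitude" of the camera in the world. Camera axes: x right, y down, z forward; pixel columns grow to the right and rows downward; lengths in mm; the calibration is good to about 2 mm. The wrist camera is an equidistant fisheye: a pixel r from the principal point sees the ray r / f radians off the axis. A picture is of the moment at which its call begins.
- ctrl.job_done(): hands the job in; it is judged then, once.
The state is a dict: "time": time; "q": joint angles; "joint_velocities": joint speeds; "tau": joint torques, N m; "tcp_pos": TCP position; "tcp_rot": TCP orientation; "wrist_force": force on the tool from outside, world axes, zero at the start; "ft_torque": the same for the moment, N m; "width": finger opening in mm; "gripper_force": force on a finger pad.
Only numpy, scipy, OpenCV 4.12 (cv2) and the standard library are available. Lean on these libraries where they do the work, as an engineer would, in place of code of your own. Each camera call takes 0.05 s, during which the arm holds its last target. There are 200 camera calls.

## Working session

There is one attempt and no reset: what is moved stays moved. The work goes in short steps, Python scripts to look and compute and a tool call to move; the robot and the scene stay as the last step left them, time stands still between calls to the robot, and variables do not carry over. Pictures are saved under pics/ and viewed, at most 10 in all, crops included, and the job is handed in when it is done.

Besides the shell and the picture viewer there is one more tool, called after "Emit:" as name(argument=value, ...), one argument or row to a line, values as JSON. arm_command: Moves the arm, as the interface text tells. Its arguments: {"type":"object","properties":{"series":{"type":"array","items":{"type":"array","items":{"type":"number","minimum":-1,"maximum":1}}},"force":{"type":"number"}},"required":["series"]}

```bash
ls; mkdir -p pics
python3 - <<'E'
from bench import ctrl
import cv2,numpy as np
s=ctrl.read_state();print(s)
ims=[]
for n in("top","side"):
    c=ctrl.camera(n);np.savez(n+".npz",**c);print(n,c["fx"],c["fy"],c["cx"],c["cy"],c["position"],c["attitude"])
    cv2.imwrite(f"pics/{n}0.png",c["img"][:,:,::-1])
E
```

```text
pics
{'time': 0.0, 'q': array([-1.32168294,  0.31172377,  0.01400394,  1.51307726, -0.00437446,
        1.31920025, -0.02718254]), 'joint_velocities': array([ 0.00126692, -0.0023982 , -0.00029209,  0.00146579, -0.00047348,
       -0.00132941,  0.00090563]), 'tau': array([-4.88636579e-04, -3.79918993e+01,  1.45853721e-01, -2.30591315e+01,
        1.23263430e-02,  1.37392918e-02, -2.40864821e-06]), 'tcp_pos': array([157.53481787, 526.36452432, 302.81379821]), 'tcp_rot': array([-1.10004484e-04,  1.44850626e-01,  9.89452820e-01, -1.18409283e-03]), 'wrist_force': array([ 0.54068249, -0.25278407,  0.13656316]), 'ft_torque': array([ 0.01840374,  0.00089783, -0.01337266]), 'gripper_force': 0.0, 'width': 85.19561901846929}
top 479.2533447475571 479.2533447475571 322.5418225294185 196.53370673449024 [ 389.81350026 -129.20610225 1301.90093879] [-0.02485419  0.71490623 -0.69857749  0.0167586 ]
side 458.7821284055462 458.7821284055462 319.939462777301 197.75085625990846 [  178.40881411 -1123.227142     762.11757879] [-0.46432494  0.87323341 -0.13327082  0.0640676 ]
```

View pics/top0.png

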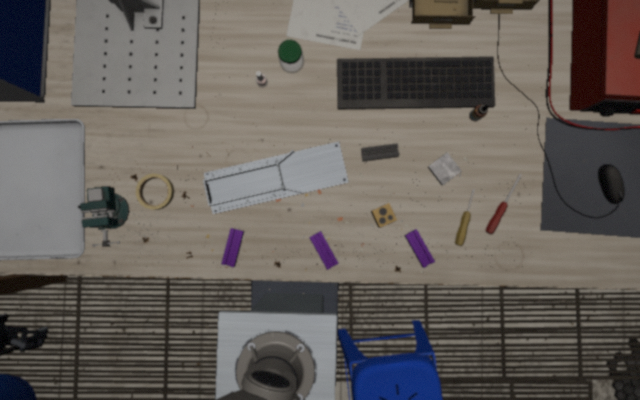

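View pics/side0.png

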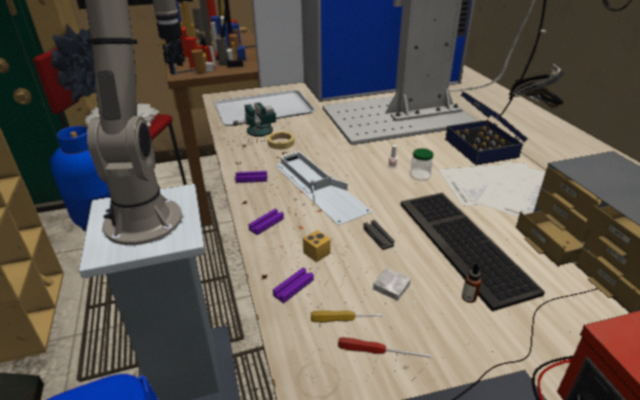

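The top view shows the dark mould at (380,152), the brass cube at (384,215) and the steel block at (444,169). The tray runs from its apron end at (340,163) to its bumper end at (208,192), with the gate near (283,176). The purple look-alikes lie along the bottom.

```bash
cat > h.py <<'E'
import numpy as np,cv2
from scipy.spatial.transform import Rotation as R
def rot(q): return R.from_quat(np.roll(q,-1))
def cloud(c):
    v,u=np.mgrid[0:400,0:640]; x=(u-c["cx"])/c["fx"]; y=(v-c["cy"])/c["fy"]
    d=c["depth"]; p=np.stack([x*d,y*d,d],-1)
    return p@rot(c["attitude"]).as_matrix().T+c["position"]
def ray(c,u,v,z):
    d=rot(c["attitude"]).apply([(u-c["cx"])/c["fx"],(v-c["cy"])/c["fy"],1]); p=np.array(c["position"])
    return p+d*(z-p[2])/d[2]
E
python3 - <<'E'
from h import *
c=dict(np.load("top.npz")); P=cloud(c); g=c["img"].astype(int)
print("table",P[230,280],P[130,300],P[120,250])
def rect(m,z,name):
    n,l,st,_=cv2.connectedComponentsWithStats(m.astype(np.uint8)); k=1+np.argmax(st[1:,4])
    v,u=np.where(l==k); q=np.array([ray(c,a,b,z)[:2] for a,b in zip(u,v)],np.float32)
    print(name,len(u),cv2.minAreaRect(q),np.median(P[v,u,2]))
    print(cv2.boxPoints(cv2.minAreaRect(q)))
s=g.sum(2); v,u=np.mgrid[0:400,0:640]
roi=(u>350)&(u<410)&(v>135)&(v<170); rect(roi&(s<270),22,"mould")
sat=g.max(2)-g.min(2)
roi=(u>195)&(u<352)&(v>138)&(v<216); rect(cv2.morphologyEx((roi&(g[...,0]-g[...,2]<12)).astype(np.uint8),cv2.MORPH_CLOSE,np.ones((3,3))),3,"tray")
big=cv2.resize(c["img"][130:225,195:415],None,fx=3.6,fy=3.6,interpolation=cv2.INTER_CUBIC)
cv2.imwrite("pics/crop.png",big[:,:,::-1])
E
```

```text
table [ 3.72767390e+02  1.43013043e-01 -2.85735546e+00] [649.05511332 -46.86192178  -5.98274554] [672.92555342  91.2851974   -0.91895509]
mould 513 ((587.8313598632812, -263.7394104003906), (37.52410125732422, 99.52033996582031), 8.903166770935059) 19.155680738778983
[[ 561.59424 -217.48248]
 [ 576.99646 -315.80374]
 [ 614.0685  -309.99634]
 [ 598.66626 -211.67508]]
tray 6124 ((517.1483154296875, 19.006744384765625), (122.55010986328125, 388.56549072265625), 14.440587043762207) 3.407805327029905
[[ 409.3597   191.87094]
 [ 506.2586  -184.41849]
 [ 624.9369  -153.85745]
 [ 528.038    222.43198]]
```

View pics/crop.png

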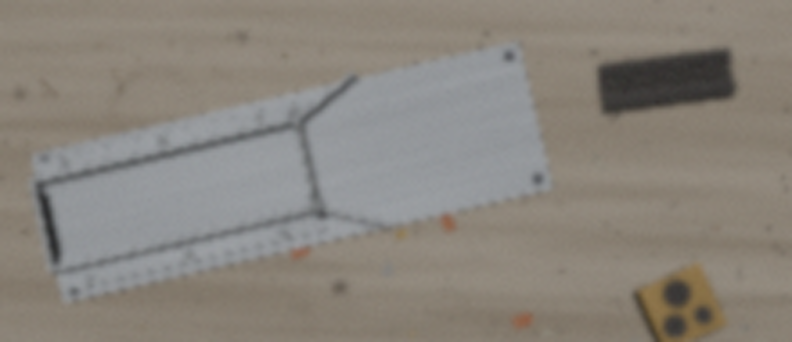

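The crop shows the mould at crop (665,80). The gate leaf runs from (303,122) to (322,213), with its hinge on the robot's side and the bare apron to the right. That puts the lane direction at about 104.4° in the world and the gate near (521,5). I'll rotate the tool first, then travel.

Emit:
arm_command(
  series=[
    [0,0,0.0198,0,0,0,-1],
    [0,0,0.0198,0,0,0,-1],
    [0,0,0.0198,0,0,0,-1],
    [0,0,0.0198,0,0,0,-1],
    [0,0,0.0198,0,0,0,-1],
    [0,0,0.0198,0,0,0,-1],
    [0,0,0.0198,0,0,0,-1],
    [0,0,0.0198,0,0,0,-1],
    [0,0,0.0198,0,0,0,-1],
    [0,0,0.001,0,0,0,-1],
  ],
  force=40,
)

```text
time: 0.93
tcp_pos: [157.5, 526.7, 303.3]
tcp_rot: [0.0, 0.651, 0.759, -0.001]
wrist_force: [0.9, -0.6, 0.3]
width: 85.3
gripper_force: 0.0
```

Emit:
arm_command(
  series=[
    [0,0,0,-0.94,0.34,0,-1],
    [0,0,0,-0.94,0.34,0,-1],
    [0,0,0,-0.94,0.34,0,-1],
    [0,0,0,-0.94,0.34,0,-1],
    [0,0,0,-0.94,0.34,0,-1],
    [0,0,0,-0.94,0.34,0,-1],
    [0,0,0,-0.94,0.34,0,-1],
    [0,0,0,-0.94,0.34,0,-1],
    [0,0,0,-0.94,0.34,0,-1],
    [0,0,0,-0.94,0.34,0,-1],
  ],
)

```text
time: 1.77
tcp_pos: [302.1, 262.4, 303.8]
tcp_rot: [-0.0, 0.649, 0.761, -0.0]
wrist_force: [0.8, -0.9, -0.4]
width: 85.5
gripper_force: 0.0
```

Emit:
arm_command(
  series=[
    [0,0,0,-0.94,0.34,0,-1],
    [0,0,0,-0.94,0.34,0,-1],
    [0,0,0,-0.94,0.34,0,-1],
    [0,0,0,-0.94,0.34,0,-1],
    [0,0,0,-0.94,0.34,0,-1],
    [0,0,0,-0.94,0.34,0,-1],
    [0,0,0,-0.94,0.34,0,-1],
    [0,0,0,-0.94,0.34,0,-1],
    [0,0,0,-0.94,0.34,0,-1],
    [0,0,0,-0.94,0.34,0,-1],
  ],
)

```text
time: 2.6
tcp_pos: [446.1, -0.4, 303.9]
tcp_rot: [-0.0, 0.649, 0.761, 0.0]
wrist_force: [0.3, 0.6, -0.5]
width: 85.6
gripper_force: 0.0
```

Emit:
arm_command(
  series=[
    [0,0,0,-0.93,0.33,0,0],
    [0,0,0,-0.93,0.33,0.1,0],
    [0,0,0,-0.93,0.33,0.3,0],
    [0,0,0,-0.93,0.33,0.3,0],
    [0,0,0,-0.93,0.33,0.3,0],
    [0,0,0,-0.93,0.33,0.3,0],
    [0,0,0,-0.93,0.33,0.3,0],
    [0,0,0,-0.93,0.33,0.3,0],
    [0,0,0,-0.93,0.33,0.3,0],
    [0,0,0,-0.93,0.33,0.3,-0.4],
  ],
)

```text
time: 3.43
tcp_pos: [587.0, -260.5, 227.6]
tcp_rot: [-0.001, 0.649, 0.761, 0.0]
wrist_force: [0.1, -0.2, 0.3]
width: 53.4
gripper_force: 0.0
```

Emit:
arm_command(
  series=[
    [0,0,0,0,0,0,-0.4],
    [0,0,0,0,0,0,-0.4],
    [0,0,0,0,0,0,-0.4],
  ],
)

```text
time: 3.68
tcp_pos: [586.3, -258.9, 228.4]
tcp_rot: [-0.001, 0.65, 0.76, 0.0]
wrist_force: [-0.2, -0.6, 0.4]
width: 59.6
gripper_force: 0.0
```

Run:
```python
from bench import ctrl
from h import *
s=ctrl.read_state();print(s["tcp_pos"],s["tcp_rot"],s["width"],s["q"])
c=ctrl.camera("wrist");np.savez("wrist1.npz",**c);print(c["fx"],c["cx"],c["cy"],c["position"],c["attitude"])
cv2.imwrite("pics/w1.png",c["img"][:,:,::-1])
```

```text
[ 586.33791333 -258.86573907  228.44258276] [-8.03468196e-04  6.49898700e-01  7.60020375e-01  2.52656181e-04] 59.55190590463151 [-0.07871557  0.64104929  0.7797738   1.37422961 -0.45113604  1.30883787
  0.87285342]
309.70691628693146 315.0503188744442 200.2085136827459 [ 577.6858178  -192.75489062  298.79724693] [0.13188974 0.98818355 0.07749579 0.00963194]
```

View pics/w1.png

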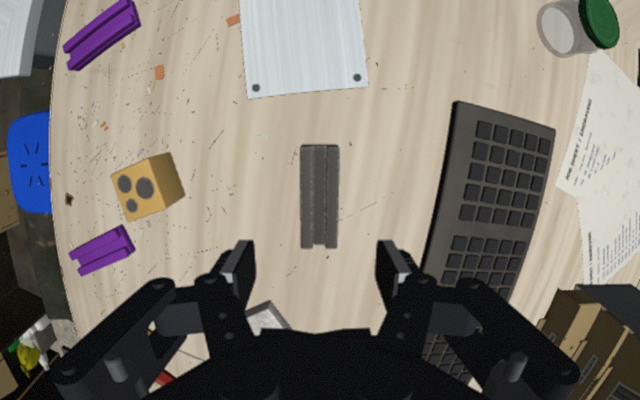

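The wrist view shows the mould between the fingers, its top corners near (301,145), (338,145), (300,247) and (338,247). The apron's corners are at (249,98) and (367,87).

```bash
cat >> h.py <<'E'
def fray(c,u,v,z):
    a,b=u-c["cx"],v-c["cy"]; r=np.hypot(a,b); t=r/c["fx"]
    d=rot(c["attitude"]).apply([np.sin(t)*a/r,np.sin(t)*b/r,np.cos(t)]); p=np.array(c["position"])
    return (p+d*(z-p[2])/d[2])[:2]
E
python3 - <<'E'
from h import *
c=dict(np.load("wrist1.npz")); g=c["img"].astype(int)
m=(g.sum(2)<300)&(g.max(2)-g.min(2)<25); v,u=np.mgrid[0:400,0:640]
m&=(u>285)&(u<355)&(v>130)&(v<262)
v,u=np.where(m); q=np.array([fray(c,a,b,22) for a,b in zip(u,v)],np.float32)
print(cv2.minAreaRect(q),cv2.boxPoints(cv2.minAreaRect(q)))
A,B=fray(c,249,98,3),fray(c,367,87,3);print(A,B,np.linalg.norm(A-B)); n=(A-B)/np.linalg.norm(A-B); d=np.array([n[1],-n[0]])
print("d",d,np.degrees(np.arctan2(d[1],d[0])),"origin",(A+B)/2+175*d)
t=dict(np.load("top.npz"))
for z in(39,):print("gate ends top",ray(t,195+303/3.6,130+122/3.6,30)[:2],ray(t,195+322/3.6,130+213/3.6,40)[:2])
E
```

```text
((592.0579833984375, -264.6502990722656), (34.51578140258789, 98.56442260742188), 8.62153148651123) [[ 567.60736 -218.51205]
 [ 582.3829  -315.96268]
 [ 616.5086  -310.78854]
 [ 601.7331  -213.33792]]
[ 511.80809489 -182.21386767] [ 621.08428387 -154.77117735] 112.66936908180811
d [-0.24356833  0.96988374] 104.09724239329843 origin [523.82173124   1.23713185]
gate ends top [549.30778875   4.16410204] [481.20573193 -12.77398206]
```

Emit:
arm_command(
  series=[
    [0,0,0,-0.1,0.05,0.5,-0.4],
    [0,0,0,-0.1,0.06,0.7,-0.4],
    [0,0,0,0,0,0.8,-0.4],
    [0,0,0,0,0,0.8,-0.4],
    [0,0,0,0,0,0.8,-0.4],
    [0,0,0,0,0,0.8,-0.4],
    [0,0,0,0,0,0.4,-0.4],
    [0,0,0,0,0,0.2,-0.4],
    [0,0,0,0,0,0,-0.4],
    [0,0,0,0,0,0,-0.4],
  ],
)

```text
time: 4.57
tcp_pos: [591.5, -264.8, 80.3]
tcp_rot: [0.001, 0.65, 0.76, 0.0]
wrist_force: [0.5, 0.2, 1.1]
width: 59.8
gripper_force: 0.0
```

Emit:
arm_command(
  series=[
    [0,0,0,0,0,0.12,-0.4],
    [0,0,0,0,0,0.12,-0.4],
    [0,0,0,0,0,0,0.4],
    [0,0,0,0,0,0,0.6],
    [0,0,0,0,0,0,0.6],
    [0,0,0,0,0,0,0.6],
    [0,0,0,0,0,0,0.6],
  ],
  force=40,
)

```text
time: 5.15
tcp_pos: [591.0, -265.1, 72.1]
tcp_rot: [0.0, 0.651, 0.759, 0.0]
wrist_force: [0.6, -0.0, 0.9]
width: 34.9
gripper_force: 42.3
```

Emit:
arm_command(
  series=[
    [0,0,0,0,0,-0.4,0.6],
    [0,0,0,0,0,-0.6,0.6],
    [0,0,-0.008,0,0,-0.3,0.6],
    [0,0,-0.007,0,0,0,0.6],
    [0,0,0,0.4,0,0,0.6],
    [0,0,0,0.7,0,0,0.6],
    [0,0,0,0.8,0,0,0.6],
    [0,0,0,0.8,0,0,0.6],
    [0,0,0,0.8,-0.04,0,0.6],
    [0,0,0,0.7,0,0,0.6],
  ],
)

```text
time: 5.98
tcp_pos: [556.5, -139.7, 109.6]
tcp_rot: [-0.002, 0.614, 0.789, 0.0]
wrist_force: [-0.3, -0.6, -4.7]
width: 35.2
gripper_force: 41.7
```

Emit:
arm_command(
  series=[
    [0,0,0,0.7,0,0,0.6],
    [0,0,0,0.5,0,0,0.6],
    [0,0,0,0,0,0,0.6],
    [0,0,0,0,0,0,0.6],
  ],
)

```text
time: 6.32
tcp_pos: [548.7, -105.7, 110.0]
tcp_rot: [-0.001, 0.613, 0.79, -0.0]
wrist_force: [0.3, -1.0, -3.6]
width: 35.1
gripper_force: 41.7
```

Run:
```python
from bench import ctrl
from h import *
s=ctrl.read_state();print(s["tcp_pos"],s["tcp_rot"],s["width"],s["wrist_force"])
c=ctrl.camera("wrist");np.savez("wrist2.npz",**c)
cv2.imwrite("pics/w2.png",c["img"][:,:,::-1])
```

```text
[ 548.68380246 -105.72689605  109.97788276] [-1.48965122e-03  6.13132478e-01  7.89978699e-01 -3.71286778e-05] 35.144413437271155 [ 0.3380041  -0.9831693  -3.59744346]
```

View pics/w2.png

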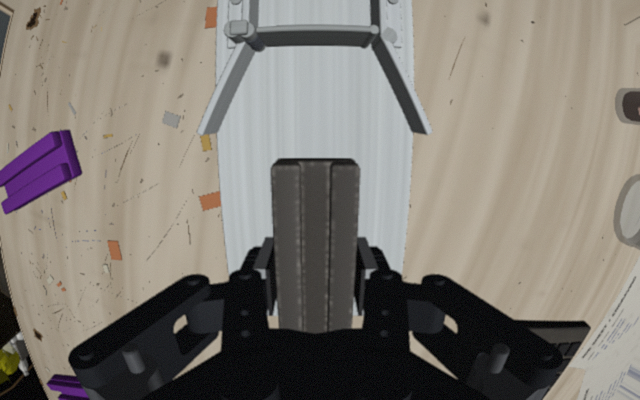

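The wrist view shows the mould held level, its nose at (315,160). The mouth's tips are at (203,133) and (428,132), the shut gate is near row 38, and the plate's edges are at (228,270) and (405,270).

Run:
```python
from h import *
c=dict(np.load("wrist2.npz"))
for n,a,b,z in[("plate270",(228,270),(404.5,270),3),("plate150",(218,150),(413,150),3),("mouthlow",(201,134),(430,133),4),("gatetop",(257,46),(372,44),39),("walltop at gate",(253,28),(378,27),33),("mould nose",(272,163),(359,163),63)]:
    A,B=fray(c,*a,z),fray(c,*b,z); print(n,A,B,np.linalg.norm(A-B),(A+B)/2, np.degrees(np.arctan2(*(B-A)[::-1])))
s=2*np.degrees(np.arctan2(.79,.6131));print("toolx",s)
```

```text
plate270 [ 501.42886949 -148.37404992] [ 614.78781662 -119.18524918] 117.05655463803429 [ 558.10834306 -133.77964955] 14.439430372273542
plate150 [482.05654187 -72.01335761] [593.91025525 -43.24970737] 115.49286026497352 [537.98339856 -57.63153249] 14.4213817826012
mouthlow [469.80437717 -64.75107069] [600.95754121 -30.42154714] 135.57163651537948 [535.38095919 -47.58630892] 14.668169577724358
gatetop [499.38171618 -14.17020221] [ 5.49870270e+02 -2.67854678e-01] 52.367636134593695 [524.62599299  -7.21902844] 15.395235253874242
walltop at gate [493.52019859  -4.39898597] [551.28643574  10.95937073] 59.7730480691407 [522.40331717   3.28019238] 14.888837260360086
mould nose [521.81004473 -61.52369405] [554.20498873 -53.19050526] 33.44958044992948 [538.00751673 -57.35709965] 14.425850021741699
toolx 104.37164240018869
```

Emit:
arm_command(
  series=[
    [0,0,0,-0.1,0.07,0.3,0.6],
    [0,0,0,0,0,0.35,0.6],
    [0,0,0,0,0,0.25,0.6],
    [0,0,0,0,0,0.13,0.6],
    [0,0,0,0,0,0.07,0.6],
    [0,0,0,0,0,0.03,0.6],
    [0,0,0,0,0,0,0.6],
    [0,0,0,0,0,0,0.6],
  ],
)

```text
time: 7.03
tcp_pos: [552.7, -110.8, 77.0]
tcp_rot: [0.0, 0.614, 0.789, 0.0]
wrist_force: [0.4, 0.8, -3.5]
width: 35.3
gripper_force: 41.7
```

Emit:
arm_command(
  series=[
    [0,0,0,0,0,0.03,0.6],
    [0,0,0,0,0,0.03,0.6],
    [0,0,0,0,0,0,0.6],
    [0,0,0,0,0,0,0.6],
  ],
)

```text
time: 7.37
tcp_pos: [552.5, -110.6, 75.1]
tcp_rot: [0.0, 0.614, 0.789, 0.0]
wrist_force: [-0.8, -0.7, -4.1]
width: 34.8
gripper_force: 41.8
```

Emit:
arm_command(
  series=[
    [0,0,0,0,0,0.03,0.6],
    [0,0,0,0,0,0,0.6],
    [0,0,0,0,0,0,0.6],
  ],
)

```text
time: 7.62
tcp_pos: [552.5, -110.6, 75.1]
tcp_rot: [-0.0, 0.614, 0.789, 0.0]
wrist_force: [-2.6, 1.4, 5.6]
width: 35.2
gripper_force: 42.8
```

Emit:
arm_command(
  series=[
    [0,0,0,0,0,0,0],
    [0,0,0,0,0,0,-0.4],
    [0,0,0,0,0,0,-0.4],
    [0,0,0,0,0,0,-0.4],
    [0,0,0,0,0,-0.3,-0.4],
    [0,0,0,0,0,-0.5,-0.4],
    [0,0,0,0,0,-0.7,-0.4],
    [0,0,0,0,0,-0.3,-0.4],
    [0,0,0,-0.3,0,0,-0.4],
    [0,0,0,-0.5,0,0,-0.4],
  ],
)

```text
time: 8.45
tcp_pos: [559.1, -132.3, 128.5]
tcp_rot: [-0.0, 0.613, 0.79, 0.001]
wrist_force: [-0.8, 0.7, 0.7]
width: 59.8
gripper_force: 0.0
```

Emit:
arm_command(
  series=[
    [0,0,0,-0.8,0,0,0.76],
    [0,0,0,-0.7,0,0,0.76],
    [0,0,0,-0.4,0,0,0.76],
    [0,0,0,0,0,0,0.76],
    [0,0,0,0,0,0,0.76],
    [0,0,0,0,0,0,0.76],
  ],
)

```text
time: 8.95
tcp_pos: [572.2, -187.5, 127.4]
tcp_rot: [-0.001, 0.614, 0.79, 0.0]
wrist_force: [0.5, 0.8, -0.0]
width: 10.2
gripper_force: 0.0
```

Run:
```python
from bench import ctrl
from h import *
s=ctrl.read_state();print(s["tcp_pos"],s["tcp_rot"],s["width"],s["wrist_force"])
c=ctrl.camera("wrist");np.savez("wrist3.npz",**c)
cv2.imwrite("pics/w3.png",c["img"][:,:,::-1])
```

```text
[ 572.18234097 -187.52641361  127.3717842 ] [-1.17787726e-03  6.13615978e-01  7.89603591e-01  4.61509678e-04] 10.237008815571537 [ 0.48911888  0.81888137 -0.00458697]
```

View pics/w3.png

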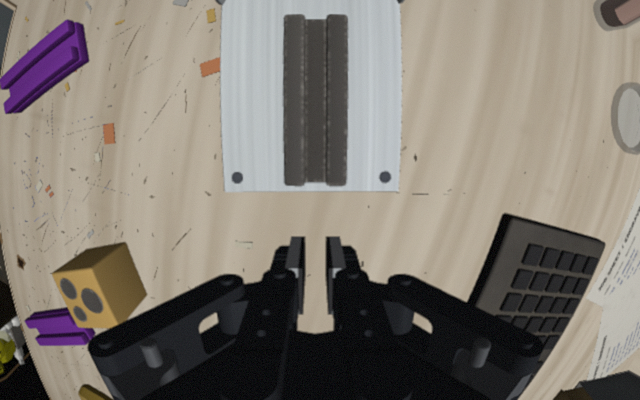

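The wrist view shows the mould flat and centred on the apron, its tail at row 185, and the fingers nearly closed behind it. I'll lower them and push.

Emit:
arm_command(
  series=[
    [0,0,0,0,0,0.4,0.76],
    [0,0,0,0,0,0.5,0.76],
    [0,0,0,0,0,0.4,0.76],
    [0,0,0,0,0,0.2,0.76],
    [0,0,0,0.1,0,0.05,0.76],
    [0,0,0,0.2,0,0,0.76],
    [0,0,0,0.2,0,0,0.76],
    [0,0,0,0.2,0,0,0.76],
    [0,0,0,0.2,0,0,0.76],
    [0,0,0,0.2,0,0,0.76],
  ],
)

```text
time: 9.83
tcp_pos: [564.6, -157.2, 82.3]
tcp_rot: [0.001, 0.614, 0.789, -0.0]
wrist_force: [0.9, -2.2, 0.0]
width: 10.4
gripper_force: 1.1
```

Emit:
arm_command(
  series=[
    [0,0,0,0.2,0,0,0.76],
    [0,0,0,0.2,0,0,0.76],
    [0,0,0,0.2,0,0,0.76],
    [0,0,0,0.2,0,0,0.76],
    [0,0,0,0.2,0,0,0.76],
    [0,0,0,0.2,0,0,0.76],
    [0,0,0,0.2,0,0,0.76],
    [0,0,0,0.2,0,0,0.76],
    [0,0,0,0.2,0,0,0.76],
    [0,0,0,0,0,0,0.76],
  ],
)

```text
time: 10.67
tcp_pos: [550.9, -103.5, 81.6]
tcp_rot: [-0.0, 0.613, 0.79, 0.0]
wrist_force: [1.6, -1.9, 1.8]
width: 10.2
gripper_force: 1.4
```

Run:
```python
from bench import ctrl
from h import *
s=ctrl.read_state();print(s["tcp_pos"],s["tcp_rot"],s["width"],s["wrist_force"])
c=ctrl.camera("wrist");np.savez("wrist4.npz",**c)
cv2.imwrite("pics/w4.png",c["img"][:,:,::-1])
```

```text
[ 550.93487554 -103.51796534   81.57432614] [-1.66312523e-04  6.13477262e-01  7.89712343e-01  1.92009660e-04] 10.217983179862307 [ 1.64986067 -1.89703448  1.77787663]
```

View pics/w4.png

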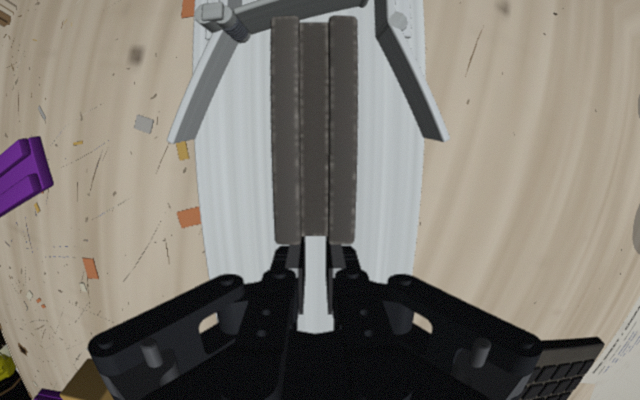

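The mould is straight and centred, and the gate is starting to swing at its nose. I'll carry on.

Emit:
arm_command(
  series=[
    [0,0,0,0.15,0,0,0.76],
    [0,0,0,0.2,0,0,0.76],
    [0,0,0,0.2,0,0,0.76],
    [0,0,0,0.2,0,0,0.76],
    [0,0,0,0.2,0,0,0.76],
    [0,0,0,0.2,0,0,0.76],
    [0,0,0,0.2,0,0,0.76],
    [0,0,0,0.2,0,0,0.76],
    [0,0,0,0.2,0,0,0.76],
    [0,0,0,0.2,0,0,0.76],
  ],
)

```text
time: 11.55
tcp_pos: [536.2, -47.6, 81.4]
tcp_rot: [-0.0, 0.614, 0.789, -0.0]
wrist_force: [0.7, -3.1, 0.9]
width: 10.3
gripper_force: 1.6
```

Emit:
arm_command(
  series=[
    [0,0,0,0.2,0,0,0.76],
    [0,0,0,0.2,0,0,0.76],
    [0,0,0,0.2,0,0,0.76],
    [0,0,0,0.2,0,0,0.76],
    [0,0,0,0.2,0,0,0.76],
    [0,0,0,0.2,0,0,0.76],
    [0,0,0,0.2,0,0,0.76],
    [0,0,0,0.2,0,0,0.76],
    [0,0,0,0,0,0,0.76],
    [0,0,0,0,0,0,0.76],
  ],
)

```text
time: 12.38
tcp_pos: [523.9, 0.3, 81.2]
tcp_rot: [-0.002, 0.613, 0.79, 0.0]
wrist_force: [-0.1, 0.1, -0.0]
width: 10.6
gripper_force: 0.0
```

Run:
```python
from bench import ctrl
from h import *
s=ctrl.read_state();print(s["tcp_pos"],s["tcp_rot"],s["width"],s["wrist_force"])
c=ctrl.camera("wrist");np.savez("wrist5.npz",**c)
cv2.imwrite("pics/w5.png",c["img"][:,:,::-1])
```

```text
[5.23896978e+02 3.19501918e-01 8.12425141e+01] [-1.69596467e-03  6.13350581e-01  7.89808933e-01  1.94797684e-04] 10.572012109391839 [-0.13491094  0.13665659 -0.01730926]
```

View pics/w5.png

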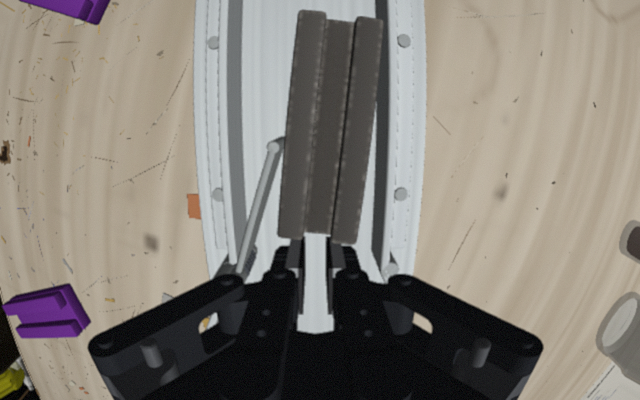

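The mould is through the gate, yawed a few degrees by the leaf, with its nose toward the far wall. Its tail is at row 240. The right finger pushes the right corner, which should straighten it.

Emit:
arm_command(
  series=[
    [0,0,0,0.15,0,0,0.76],
    [0,0,0,0.2,0,0,0.76],
    [0,0,0,0.2,0,0,0.76],
    [0,0,0,0.2,0,0,0.76],
    [0,0,0,0.2,0,0,0.76],
    [0,0,0,0.2,0,0,0.76],
    [0,0,0,0.2,0,0,0.76],
    [0,0,0,0.2,0,0,0.76],
    [0,0,0,0.2,0,0,0.76],
    [0,0,0,0.2,0,0,0.76],
  ],
)

```text
time: 13.27
tcp_pos: [510.4, 55.0, 81.8]
tcp_rot: [0.0, 0.614, 0.789, -0.0]
wrist_force: [2.0, -2.6, 0.5]
width: 10.5
gripper_force: 1.8
```

Emit:
arm_command(
  series=[
    [0,0,0,0.2,0,0,0.76],
    [0,0,0,0.15,0,0,0.76],
    [0,0,0,0.1,0,0,0.76],
    [0,0,0,0,0,0,0.76],
    [0,0,0,0,0,0,0.76],
  ],
)

```text
time: 13.68
tcp_pos: [506.2, 69.4, 81.3]
tcp_rot: [-0.001, 0.614, 0.789, -0.0]
wrist_force: [-0.4, -0.1, 0.6]
width: 10.5
gripper_force: 0.0
```

Run:
```python
from bench import ctrl
from h import *
s=ctrl.read_state();print(s["tcp_pos"],s["tcp_rot"],s["width"],s["wrist_force"])
c=ctrl.camera("wrist");np.savez("wrist6.npz",**c)
cv2.imwrite("pics/w6.png",c["img"][:,:,::-1])
d=np.array([-.252,.968]); n=np.array([-.968,-.252]);o=np.array([522.4,3.])
w=dict(np.load("wrist5.npz"))
for p in((279,237),(357,243)): q=fray(w,*p,25)-o; print("tail before",q@d,q@n)
```

```text
[506.17736277  69.36649731  81.27862578] [-1.36849921e-03  6.13761866e-01  7.89490023e-01 -4.05111840e-05] 10.478496554976614 [-0.4250396  -0.13829133  0.55327158]
tail before 12.40401181680425 13.612080664466301
tail before 9.376804674071911 -21.018638879771885
```

View pics/w6.png

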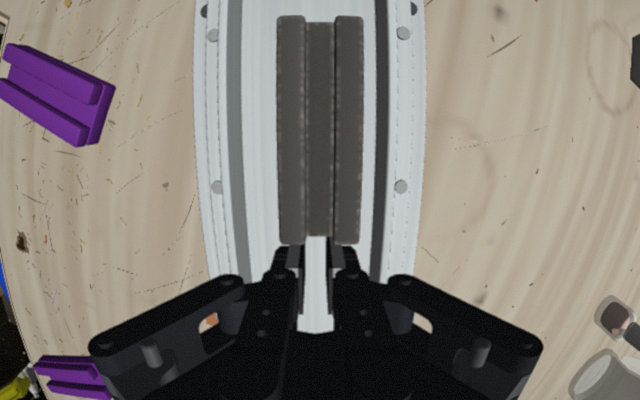

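The mould is straight in the lane with its tail at about +81 mm, so its centre is at about +131. I'll ease back and lift so the gate can shut.

Emit:
arm_command(
  series=[
    [0,0,0,-0.07,0,0,0.76],
    [0,0,0,0,0,-0.2,0.76],
    [0,0,0,0,0,-0.3,0.76],
    [0,0,0,0,0,-0.4,0.76],
    [0,0,0,0,0,-0.5,0.76],
    [0,0,0,0,0,-0.7,0.76],
    [0,0,0,0,0,-0.8,0.76],
    [0,0,0,0,0,-0.8,0.76],
    [0,0,0,-0.5,0,-0.8,0.76],
    [0,0,0,-0.8,0,-0.8,0.76],
  ],
)

```text
time: 14.57
tcp_pos: [517.0, 31.2, 242.7]
tcp_rot: [-0.001, 0.612, 0.791, 0.001]
wrist_force: [0.3, 0.1, -0.0]
width: 10.1
gripper_force: 0.0
```

Emit:
arm_command(
  series=[
    [0,0,0,-0.9,0,0,0.76],
    [0,0,0,-0.9,0,0,0.76],
    [0,0,0,-0.9,0,0,0.76],
    [0,0,0,-0.9,0,0,0.76],
    [0,0,0,-0.9,0,0,0.76],
    [0,0,0,-0.5,0,0,0.76],
    [0,0,0,0,0,0,0.76],
    [0,0,0,0,0,0,0.76],
    [0,0,0,0,0,0,0.76],
  ],
)

```text
time: 15.32
tcp_pos: [554.1, -115.6, 241.1]
tcp_rot: [-0.0, 0.614, 0.79, 0.001]
wrist_force: [-0.0, 0.8, 0.4]
width: 10.1
gripper_force: 0.0
```

Run:
```python
from bench import ctrl
from h import *
s=ctrl.read_state();print(s["time"],s["tcp_pos"],s["width"],s["wrist_force"])
c=ctrl.camera("wrist");np.savez("wrist7.npz",**c)
cv2.imwrite("pics/w7.png",c["img"][:,:,::-1])
```

```text
15.3167 [ 554.10426564 -115.59487235  241.0546906 ] 10.101642961777971 [-0.04143534  0.8414473   0.44666897]
```

View pics/w7.png

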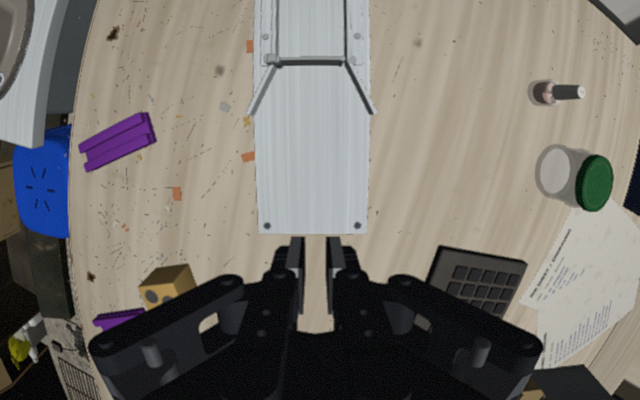

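The gate is shut, its leaf square across the lane at row 61, and the arm is clear. I'll check the mould numerically from the top camera.

Run:
```python
from bench import ctrl
from h import *
c=ctrl.camera("top"); P=cloud(c); g=c["img"].astype(int)
d=np.array([-.252,.968]); n=np.array([-.968,-.252]);o=np.array([522.4,3.])
v,u=np.mgrid[0:400,0:640]; m=(g.sum(2)<270)&(u>195)&(u<290)&(v>145)&(v<215)
k,l,st,_=cv2.connectedComponentsWithStats(m.astype(np.uint8)); i=1+np.argmax(st[1:,4]); vv,uu=np.where(l==i)
q=np.array([ray(c,a,b,25)[:2] for a,b in zip(uu,vv)],np.float32)-o.astype(np.float32)
t=np.stack([q@d,q@n],1).astype(np.float32); print(len(uu),cv2.minAreaRect(t),t.min(0),t.max(0),np.median(P[vv,uu,2]))
```

```text
720 ((92.93692779541016, -29.75555419921875), (224.25543212890625, 92.92354583740234), 41.963409423828125) [-18.32566  -75.583405] [177.57594  76.22248] 25.825698912018993
```

Run:
```python
from bench import ctrl
from h import *
c=ctrl.camera("top"); P=cloud(c); g=c["img"].astype(int)
d=np.array([-.252,.968]); n=np.array([-.968,-.252]);o=np.array([522.4,3.])
q=np.array([[ray(c,a,b,25)[:2] for a in range(640)] for b in range(140,220)])-o
X,Y=q@d,q@n
m=(g[140:220].sum(2)<270)&(X>-20)&(X<195)&(abs(Y)<27)
m=cv2.morphologyEx(m.astype(np.uint8),cv2.MORPH_OPEN,np.ones((5,5)))>0
t=np.stack([X[m],Y[m]],1).astype(np.float32); print(m.sum(),cv2.minAreaRect(t),t.min(0),t.max(0))
print(np.percentile(P[140:220][m][:,2],[5,50,95]))
```

```text
487 ((125.04310607910156, -0.4504985809326172), (38.07079315185547, 102.6805419921875), 86.19036102294922) [ 73.90567  -18.717068] [176.99664   21.408247]
[ 11.59560824  22.9592644  600.20905057]
```

```bash
python3 -c "
from bench import ctrl
print(ctrl.job_done())"
```

```text
the job is handed in; nothing more can be done
None
```

The mould was pushed through the gate and lies flat in the lane with its centre about 125–131 mm inside; the gate swung shut behind it, the arm is clear, and I handed the job in at about 15.4 s.

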